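Turn the push stick round and push a tested cell out of its channel

ROBOT

A 7-joint arm with a two-finger parallel gripper is mounted at the origin on the work surface. World frame = base frame: x ahead of the robot, y to its left, z up, the work surface at z = 0. Lengths are in m, angles in rad, forces in N, time in s.
With the tool pointing down it reaches from about 0.425 to 1.025 m from the base axis. Payload 9.4 kg.
Tool frame: the origin (TCP) lies at the very end of the fingers, on their centre line; the grasp point (between the pads) lies 19 mm behind it; z points along the fingers, y is the line along which they close (so a half turn about z gives the same grasp; the last joint's range is limited). The gripper opens to 85 mm and grips with 20 to 120 N. Pads are 22 mm wide; open, the fingers measure 114 mm over their backs; the gripper's body (76 mm by 85 mm) begins 54 mm behind the grasp point. The pads swing forward as they close: fully open they stand 13 mm farther back than shut.
Start: joints at [-1.208, 0.599, -0.003, 1.599, 0.002, 0.943, -0.08], TCP at [0.309, 0.656, 0.231] pointing down, gripper open.
Joint ranges: [-2.57, 2.57], [-0.35, 1.97], [-1.29, 1.29], [0.11, 2.56], [-1.05, 4.19], [0.11, 1.86], [-2.63, 2.63]. Speed limits (rad/s): [2.22, 2.22, 3.01, 3.01, 3.14, 3.14, 3.14].

INTERFACE

Orientations are given as a unit quaternion [x, y, z, w].
In Python, from plant import bot, eyes gives the robot as it stands.
- The arm moves only by the tool step_arm, never from a script. Its argument "motion" is a list of rows, each an object of numbers: "jaw": the opening, from -1 (shut) to 1 (fully open); "dx", "dy", "dz": the shift along the tool's x, y, z in cm; "spin": the turn about the tool's z in degrees. In form: [{"jaw": .., "dx": .., "dy": .., "dz": .., "spin": ..}, ...]. A call has 1 to 5 rows; each row is the pose to reach, as a shift and turn from the pose commanded when the call began, along the tool's axes at that moment; what a row does not reach only later rows make up. A row lasts 1/10 s, in which the tool goes at most 50 mm and 8.59 degrees, less where a joint would pass 70% of its speed; a pose out of reach is approached as far as the arm can. A call with a gripper value outside its range is refused whole. The fingers move at their own pace and stop on an object; "grip_force" is the grip in N (left out, the last holds). Time passes only in rows, so rows that repeat a pose let the fingers close. It gives the time, the measured TCP pose, the force, the opening and the grip force at its end, in the units of the state.
- bot.state(): the state, without advancing time (a new reading comes with each control period).
- eyes.get_image(name): name is "scene" or "side" or "wrist"; returns (picture, depth): 400x640x3 uint8, red, green, blue; 400x640 float32, m along the optical axis (not along the pixel's ray), 0 where there is no reading.
- eyes.camera_model(name): a dict with "camera_matrix" (3x3 intrinsics, pixels), "origin" and "attitude" of the camera in the world. Camera axes: x right, y down, z forward; pixel columns grow to the right and rows downward; lengths in m; the calibration is good to about 2 mm. A picture is of the moment at which its call begins: read the wrist's pose just before it. camera_model takes no time and is no camera call; for the wrist camera it gives the pose at the moment of the call.
- bot.finish_job(): hands the job in; it is judged then, once.
The state is a dict: "time": time; "joint_positions": joint angles; "joint_velocities": joint speeds; "joint_torque": joint torques, N m; "tool_pos": TCP position; "tool_rot": TCP orientation; "wrist_force": force on the tool from outside, world axes, zero at the start; "wrist_torque": the same for the moment, N m; "width": finger opening in m; "grip_force": force on a finger pad.
Only numpy, scipy, OpenCV 4.12 (cv2) and the standard library are available. Lean on these libraries where they do the work, as an engineer would, in place of code of your own. Each camera call takes 0.05 s, during which the arm holds its last target. There are 200 camera calls.

TASK

The wooden push stick is stowed handle-first in its metal sleeve, so only its narrow foot end can be taken: draw it out, lay it across the two bars of the grey rest, let go, and take it up again by its wide handle. With the stick, foot first through the window of the test channel's entry plate, push the battery cell out from under the barred guard until it rests against the end stop; then lay the stick back across the rest and let go. Never touch the cell in the channel with the gripper, and do not disturb the loose things lying about on the bench.

Things in the scene. Friction and masses are not known exactly. Their poses are not given: they have to be found in the camera images.
- stick_mid (a point): Middle of the push stick (half-way along, across and up): pale wood, 200 mm long, 20 mm thick. Its x runs from handle to foot: handle, 36 mm wide, x = -100 to -25 mm; shaft, 18 mm wide, x = -25 to 100 mm, ending in a flat dark rubber foot of equal section. It starts level in the sleeve, foot out, this point at the mouth: 100 mm of shaft stick out, 38 mm above the bench (centre line).
- stick_handle (a point): The place to hold the stick's handle: on its centre line, 68 mm from its middle and 32 mm from its rear end, half-way up; axes as stick_mid
- stick_foot (a point): Centre of the stick's flat foot face, 100 mm from its middle along its x; axes as stick_mid
- stick: The push stick as a whole (65 g, balancing 4 mm behind its middle, towards the handle); same point and axes as stick_mid
- sleeve: Fixed aluminium sleeve, a rectangular tube 104 mm long, 50 mm wide, top 58 mm above the bench, closed at the back. Origin on the bench under the middle of its open mouth; its x points out of the mouth (draw the stick at least 105 mm that way before lifting). Inside 42 mm wide, floor at 28 mm (the stick lies on it), ceiling at 54 mm.
- rest: Fixed rest: two parallel grey bars on a dark base 6 mm high. Origin on the bench under its middle. Its x is the direction the stick lies in, either way round; y runs along the bars. Bars centred at x = -25 and 25 mm, each 12 mm in x, 100 mm in y, flat tops at 30 mm height, with 10 mm high nubs at their ends, 84 mm apart inside.
- rest_top (a point): Where the middle of the stick belongs when it lies on the rest: above the rest's middle, 40 mm above the bench. Parts of the stick 55 to 75 mm either side of its middle then hang free outside the bars, over the bare bench, and can be gripped there.
- channel: Fixed grey test channel, 190 mm long, 60 mm wide, floor at 20 mm height, 35 mm wide inside. Origin on the bench under the outer face of the entry plate, on the centre line; its x is the way to push. Guard over x = 6 to 108 mm: solid sides and steel cross bars with 14 mm gaps, top at 59 mm; beyond it the channel is open above, with sides 34 mm high.
- channel_window (a point): Middle of the window in the entry plate's outer face (plate 6 mm thick, 62 mm high): 28 mm wide, from 20 to 54 mm above the bench; axes as channel. The shaft passes, the handle does not.
- channel_stop (a point): Middle of the end stop's face, 182 mm from the entry face along the channel's x, 36 mm above the bench; axes as channel. With the cell against it the cell's centre is 147 mm and the stick's foot 112 mm from the entry face.
- cell: The battery cell in the channel: grey cylinder, 32 mm diameter, 70 mm long, 145 g, lying along the channel, free to slide. Origin at its centre, 36 mm above the bench; its x is the cylinder's axis. It starts under the guard, its centre 55 to 69 mm from the entry face.
- spare_a_mid (a point): Middle of a spare cell standing on end (32 mm diameter, 70 mm high), a bystander
- spare_b_mid (a point): Middle of a second spare cell standing on end, the same size, a bystander
- strips_mid (a point): Middle of a flat copper connector plate lying on the bench, 60 x 100 x 6 mm, a bystander
- board_mid (a point): Middle of a flat red circuit module, 65 x 110 x 16 mm, a bystander
- tape_mid (a point): Centre of a roll of amber tape lying flat, 68 mm diameter, 24 mm high, a bystander
- jar_mid (a point): Middle of a closed glass jar, 70 mm diameter, 85 mm high, a bystander
- driver_grip (a point): Handle of a black screwdriver, 190 mm long, lying on the bench, a bystander
Not all that is in view belongs to the job. What is shaped like the rest but green is not meant.

How it is judged:
On the way, in this order (a step that is already met when the one before it is completed fails the run):
1. the stick lies across both bars of the rest, let go (x of stick_mid in the frame of rest between -0.025 and 0.025 m and y of stick_mid in the frame of rest between -0.03 and 0.03 m and z of stick_mid in the frame of rest between 0.035 and 0.045 m and angle between the x axis of stick_mid and the x axis of rest, either way round below 0.3 rad and contact force between the fingers and stick below 0.1 N and linear speed of stick below 0.02 m/s), for 0.2 s.
2. the stick is held by its handle, lifted off the rest (contact force between the fingers and stick above 1 N and distance between the grasp point and stick_handle below 0.05 m and z of stick_mid in the frame of rest above 0.055 m), for 0.2 s.
3. the cell rests against the end stop (gap under 6 mm), the stick's foot still in the channel (x of cell in the frame of channel above 0.141 m and y of cell in the frame of channel between -0.008 and 0.008 m and z of cell in the frame of channel between 0.032 and 0.042 m and x of stick_foot in the frame of channel between 0.06 and 0.13 m and y of stick_foot in the frame of channel between -0.02 and 0.02 m), for 0.05 s.
At the end, for the whole second after the job is handed in: The cell is at rest in the channel, its end within 6 mm of the end stop. The stick lies still and let go across both bars of the rest, either way round: middle within 25 mm of the rest's along and 30 mm across, 35 to 45 mm high, within 0.3 rad of the rest's x direction (all of step 1 and x of cell in the frame of channel above 0.141 m and y of cell in the frame of channel between -0.008 and 0.008 m and z of cell in the frame of channel between 0.032 and 0.042 m and linear speed of cell below 0.02 m/s); the robot touches nothing.
It fails at once if the gripper touches the cell in the channel (contact force between any of the fingers, the arm and cell above 0.5 N).
It fails at once if a loose bystander is moved more than 30 mm (distance of any of spare_a_mid, spare_b_mid, strips_mid, board_mid, tape_mid, jar_mid, driver_grip from where it was at the start of the episode above 0.03 m).
It also fails if it takes over 69 s, if anything falls off the work surface, if the arm or the gripper's body presses on something with over 40 N, if the wrist force passes 120 N, or if a joint passes its speed limit or range.

## Working session

There is one attempt and no reset: what is moved stays moved. The work goes in short steps, Python scripts to look and compute and a tool call to move; the robot and the scene stay as the last step left them, time stands still between calls to the robot, and variables do not carry over. Pictures are saved under pics/ and viewed, at most 10 in all, crops included, and the job is handed in when it is done.

Besides the shell and the picture viewer there is one more tool, called after ">>>" as name([rows], argument=value, ...), one row to a line, values as JSON. step_arm: Moves the arm, as the interface text tells. Its arguments: {"type":"object","properties":{"motion":{"type":"array","items":{"type":"object","properties":{"jaw":{"type":"number"},"dx":{"type":"number"},"dy":{"type":"number"},"dz":{"type":"number"},"spin":{"type":"number"}}}},"grip_force":{"type":"number"}},"required":["motion"]}

```bash
ls; mkdir -p pics; cat > h.py <<'E'
import numpy as np, cv2
from scipy.spatial.transform import Rotation as R
from plant import bot, eyes
def shot(n, f=None):
    m=eyes.camera_model(n); im,d=eyes.get_image(n)
    if f: cv2.imwrite('pics/'+f, cv2.cvtColor(im,cv2.COLOR_RGB2BGR))
    return im,d,m
def cam(m):
    a=np.array(m['attitude'],float)
    Rm=a if a.shape==(3,3) else R.from_quat(a).as_matrix()
    return np.array(m['camera_matrix'],float),np.array(m['origin'],float),Rm
def ray(m,uv,z):
    K,o,Rm=cam(m); uv=np.atleast_2d(uv).astype(float)
    d=np.c_[(uv[:,0]-K[0,2])/K[0,0],(uv[:,1]-K[1,2])/K[1,1],np.ones(len(uv))]@Rm.T
    return o+d*((z-o[2])/d[:,2])[:,None]
def cloud(m,d):
    K,o,Rm=cam(m); v,u=np.mgrid[:d.shape[0],:d.shape[1]]
    p=np.stack([(u-K[0,2])/K[0,0]*d,(v-K[1,2])/K[1,1]*d,d],-1)@Rm.T+o
    p[d==0]=np.nan; return p
E
python3 - <<'E'
from h import *
for n in('scene','side'):
    im,d,m=shot(n,n+'0.png'); np.savez(n+'0.npz',im=im,d=d); print(n,m)
    
print(bot.state())
E
```

```text
pics
scene {'camera_matrix': array([[432.40584862,   0.        , 321.89249896],
       [  0.        , 432.40584862, 203.82582201],
       [  0.        ,   0.        ,   1.        ]]), 'origin': array([1.06066516, 0.19216678, 0.89851473]), 'attitude': array([ 0.52623531,  0.78772809, -0.26752135, -0.17604879])}
side {'camera_matrix': array([[420.1997276 ,   0.        , 320.6766508 ],
       [  0.        , 420.1997276 , 199.59033979],
       [  0.        ,   0.        ,   1.        ]]), 'origin': array([ 0.01683767, -0.7057637 ,  1.01115359]), 'attitude': array([ 0.8893838 , -0.28957755,  0.10540364, -0.33768531])}
{'time': 0.1, 'joint_positions': array([-1.20770154,  0.60003589, -0.00256784,  1.60005138,  0.00177053,
        0.94286154, -0.07980954]), 'joint_velocities': array([-3.06168900e-04, -4.05708597e-03,  8.58743251e-04, -2.22703257e-03,
        1.77425436e-03, -1.61638811e-04,  5.73841966e-05]), 'joint_torque': array([ 6.27857546e-03, -7.77994108e+01,  1.57029346e+00, -2.58631450e+01,
        1.27176582e-02,  5.41214205e-03,  6.06838015e-06]), 'tool_pos': array([0.30848652, 0.65564199, 0.23050907]), 'tool_rot': array([ 2.18104142e-01,  9.75925266e-01, -6.68994864e-04, -1.03715283e-04]), 'wrist_force': array([-0.48053734, -0.18633608, -0.92102887]), 'wrist_torque': array([-0.02969613, -0.06534576,  0.00912082]), 'grip_force': 0.0, 'width': 0.08518764408220848}
```

View pics/scene0.png

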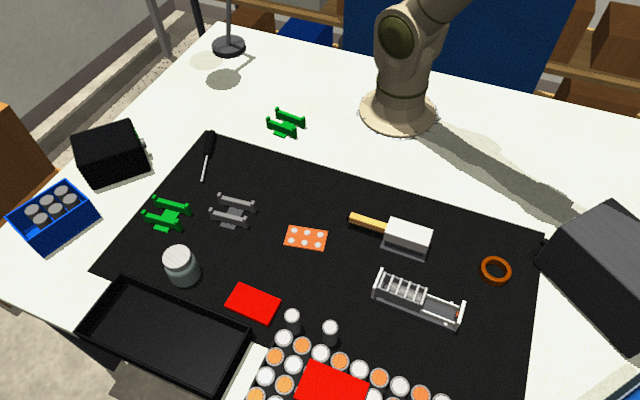

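View pics/side0.png

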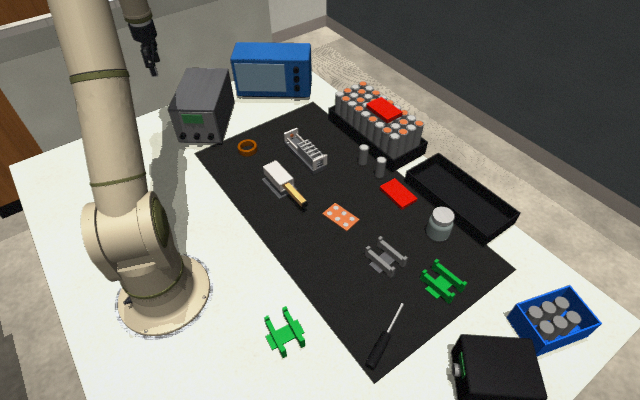

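The scene view shows the wooden stick's foot at (352,218) and the sleeve at (408,237). The channel is at (418,298), with its entry plate at the left end near (376,288) and its stop near (462,315). Three things look like the rest: grey (232,210), green (166,213) and green (286,122). I choose the grey one. There is only one stick and one channel.

```bash
cat > m1.py <<'E'
from h import *
def rect(p):
    (c,s,a)=cv2.minAreaRect(p[:,:2].astype(np.float32)*1000); return np.round(c,1),np.round(s,1),round(a,1)
for n,rois in (('scene',dict(stick=(340,205,392,240),sleeve=(378,212,440,264),rest=(202,186,262,234),chan=(366,262,472,332))),
               ('side',dict(stick=(278,172,312,212),sleeve=(255,155,300,200),rest=(358,230,412,280),chan=(278,122,332,172)))):
    z=np.load(n+'0.npz'); im,d=z['im'],z['d']; m=eyes.camera_model(n); P=cloud(m,d)
    hsv=cv2.cvtColor(im,cv2.COLOR_RGB2HSV); H,S,V=[hsv[...,i].astype(int) for i in range(3)]
    def pts(roi,mask):
        x0,y0,x1,y1=rois[roi]; mm=np.zeros_like(mask); mm[y0:y1,x0:x1]=mask[y0:y1,x0:x1]
        k,l,st,_=cv2.connectedComponentsWithStats(mm.astype(np.uint8)); return np.argwhere(mm)[:,::-1]
    Z=P[...,2]
    print(n)
    w=(H>12)&(H<30)&(S>70)&(V>140); uv=pts('stick',w); print('stick',len(uv),rect(ray(m,uv,.048)),'medz',np.nanmedian(Z[uv[:,1],uv[:,0]]))
    w=(abs(Z-.058)<.006)&(S<60)&(V>120); uv=pts('sleeve',w); print('sleeve',len(uv),rect(ray(m,uv,.058)),np.nanmedian(Z[uv[:,1],uv[:,0]]))
    w=(Z>.022)&(Z<.05)&(S<60); uv=pts('rest',w); print('rest',len(uv),rect(ray(m,uv,.035)))
    w=(Z>.024)&(Z<.075); uv=pts('chan',w); q=P[uv[:,1],uv[:,0]]; print('chan',len(uv),rect(q))
    w=(Z>.052)&(Z<.075); uv=pts('chan',w); q=P[uv[:,1],uv[:,0]]; print('guard',len(uv),rect(q))
    print('bench z', np.nanmedian(Z[rois['rest'][1]-8:rois['rest'][1],rois['rest'][0]:rois['rest'][2]]))
    x0,y0,x1,y1=(195,180,480,335) if n=='scene' else (255,120,415,285)
    k=int(min(760/(x1-x0),560/(y1-y0))*10)/10
    cv2.imwrite(f'pics/{n}_c.png',cv2.resize(im[y0:y1,x0:x1,::-1],None,fx=k,fy=k,interpolation=cv2.INTER_CUBIC))
E
python3 m1.py
```

```text
scene
stick 260 (array([466.3,  59.3]), array([19.9, 91.6]), 0.5) medz 0.047085328143430805
sleeve 833 (array([465.5, 158.4]), array([103.5,  52.2]), 90.0) 0.057643932185107216
rest 474 (array([ 549.5, -270.2]), array([ 73. , 106.9]), 5.8)
chan 1722 (array([613. , 221.9]), array([189.9,  59.8]), 89.0)
guard 672 (array([612.7, 222. ]), array([190.1,  55.4]), 88.3)
bench z 0.0002836479765593314
side
stick 136 (array([461.8,  60.3]), array([17.3, 94.9]), 1.7) medz 0.049056837330174574
sleeve 373 (array([460.4, 157.2]), array([ 50.4, 106.5]), 1.2) 0.059104826537756616
rest 416 (array([ 541.5, -273. ]), array([ 73.2, 107. ]), 5.1)
chan 705 (array([552.6, 223.3]), array([195.2, 169.4]), 87.7)
guard 318 (array([550.6, 222.4]), array([193.1, 168.1]), 88.7)
bench z 0.002411283179254653
```

View pics/scene_c.png

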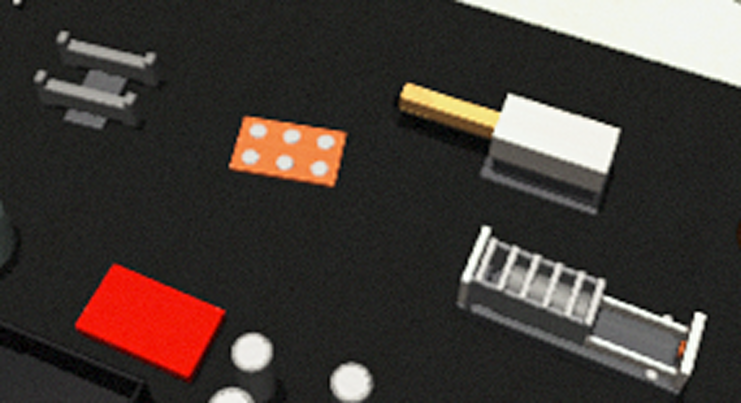

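The crop confirms the choice: the grey rest is at the upper left, the stick's foot points away from the sleeve, and the channel's entry plate is at its left end. The measured sizes match the given ones (sleeve 104x52, channel 190x60). The stick lies along -y at x≈0.464 with the sleeve mouth at y≈0.106. I'll set out to hover above the foot.

>>> step_arm([
  {"jaw": 1,"dx": -2.7,"dy": -3.3},
  {"jaw": 1,"dx": -5.4,"dy": -6.6},
  {"jaw": 1,"dx": -8.1,"dy": -9.9},
  {"jaw": 1,"dx": -10.8,"dy": -13.2},
  {"jaw": 1,"dx": -13.4,"dy": -16.4},
], grip_force=80)

```text
validation failed for argument at $.mo...
```

>>> step_arm([
  {"jaw": 1,"dx": -2.7,"dy": -3.3},
  {"jaw": 1,"dx": -5.4,"dy": -6.6},
  {"jaw": 1,"dx": -8.1,"dy": -9.9},
  {"jaw": 1,"dx": -10.8,"dy": -13.2},
  {"jaw": 1,"dx": -13.4,"dy": -16.4},
])

```text
validation failed for argument at $.mo...
```

>>> step_arm([
  {"jaw": 1,"dx": -2.7,"dy": -3.3,"spin": 8},
  {"jaw": 1,"dx": -5.4,"dy": -6.6,"spin": 16},
  {"jaw": 1,"dx": -8.1,"dy": -9.9,"spin": 24},
  {"jaw": 1,"dx": -10.8,"dy": -13.2,"spin": 32},
  {"jaw": 1,"dx": -13.4,"dy": -16.4,"spin": 40},
])

```text
validation failed for argument at $.mo...
```

>>> step_arm([
  {"jaw": 1,"spin": 8},
  {"jaw": 1,"spin": 16},
  {"jaw": 1,"spin": 24.8},
  {"jaw": 1,"spin": 24.8},
  {"jaw": 1,"spin": 24.8},
])

```text
validation failed for argument at $.mo...
```

```bash
cat >> h.py <<'E'
def pose():
    s=bot.state(); Rm=R.from_quat(s['tool_rot']).as_matrix()
    return s,np.array(s['tool_pos']),Rm
def plan(xyz,close=None):
    s,p,Rm=pose(); d=Rm.T@(np.array(xyz)-p)*100
    c=np.degrees(np.arctan2(Rm[1,1],Rm[0,1])); sp=None if close is None else -((close-c+180)%360-180)
    print('t%.1f'%s['time'],'pos',np.round(p,4),'close %.1f'%c,'j7 %.2f'%s['joint_positions'][6],'dx,dy,dz',np.round(d,2),'spin',sp,'w %.4f'%s['width'])
E
python3 - <<'E'
from h import *
im,d,m=shot('wrist','w1.png'); np.savez('w1.npz',im=im,d=d,o=m['origin'],a=m['attitude'])
plan((.464,.041,.019),0)
P=cloud(m,d); hsv=cv2.cvtColor(im,cv2.COLOR_RGB2HSV); H,S,V=[hsv[...,i].astype(int) for i in range(3)]
w=(H>12)&(H<30)&(S>70)&(V>140)&(abs(P[...,2]-.048)<.006); uv=np.argwhere(w)[:,::-1]; q=ray(m,uv,.048)
print(len(uv),cv2.minAreaRect(q[:,:2].astype(np.float32)*1000),np.nanmedian(P[w][:,2]),q.min(0),q.max(0))
for y0 in np.arange(.0,.11,.02):
    k=abs(q[:,1]-y0)<.003
    if k.sum()>3: print(y0,q[k,0].min(),q[k,0].max())
E
```

```text
t0.1 pos [0.3085 0.6557 0.2306] close 64.8 j7 -0.08 dx,dy,dz [-40.23 -48.98  21.23] spin 64.80742383735948 w 0.0854
  return np.nanmean(a, axis, out=out, keepdims=keepdims)
Traceback (most recent call last):
ValueError: zero-size array to reduction operation minimum which has no identity
```

View pics/w1.png

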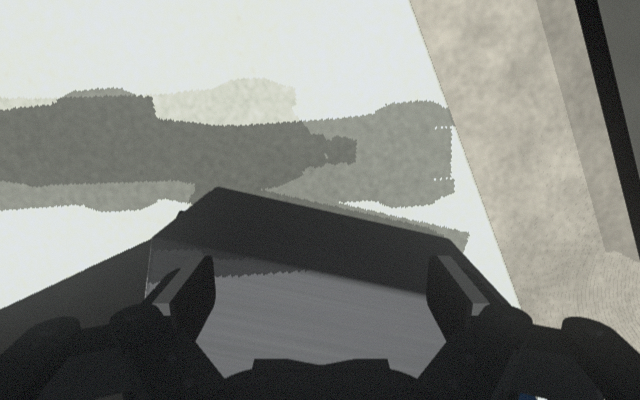

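The moves were refused, probably because every field is required, so the arm is still at its start pose. The picture shows only bench and shadows, with the fingers at the bottom, near (190,290) and (450,290). I'll resend with all fields filled in.

>>> step_arm([
  {"jaw": 1,"dx": -2.7,"dy": -3.3,"dz": 0,"spin": 0},
  {"jaw": 1,"dx": -5.4,"dy": -6.6,"dz": 0,"spin": 0},
  {"jaw": 1,"dx": -8.1,"dy": -9.9,"dz": 0,"spin": 0},
  {"jaw": 1,"dx": -10.8,"dy": -13.2,"dz": 0,"spin": 0},
  {"jaw": 1,"dx": -13.4,"dy": -16.4,"dz": 0,"spin": 0},
], grip_force=80)

```text
time: 0.65
tool_pos: [0.3603, 0.4486, 0.2311]
tool_rot: [0.218, 0.976, -0.0, 0.0]
wrist_force: [-0.2, -0.4, 0.3]
width: 0.0853
grip_force: 0.0
```

>>> step_arm([
  {"jaw": 1,"dx": -2.7,"dy": -3.3,"dz": 0,"spin": 0},
  {"jaw": 1,"dx": -5.4,"dy": -6.6,"dz": 0,"spin": 0},
  {"jaw": 1,"dx": -8.1,"dy": -9.9,"dz": 0,"spin": 0},
  {"jaw": 1,"dx": -10.8,"dy": -13.2,"dz": 0,"spin": 0},
  {"jaw": 1,"dx": -13.4,"dy": -16.4,"dz": 0,"spin": 0},
])

```text
time: 1.15
tool_pos: [0.4117, 0.2433, 0.2313]
tool_rot: [0.218, 0.976, -0.0, 0.0]
wrist_force: [0.6, 0.0, 0.2]
width: 0.0853
grip_force: 0.0
```

>>> step_arm([
  {"jaw": 1,"dx": -2.7,"dy": -3.3,"dz": 0,"spin": 8},
  {"jaw": 1,"dx": -5.4,"dy": -6.6,"dz": 0,"spin": 16},
  {"jaw": 1,"dx": -8.1,"dy": -9.9,"dz": 0,"spin": 24},
  {"jaw": 1,"dx": -10.8,"dy": -13.2,"dz": 0,"spin": 32},
  {"jaw": 1,"dx": -13.4,"dy": -16.4,"dz": 0,"spin": 40},
])

```text
time: 1.65
tool_pos: [0.4631, 0.0379, 0.2315]
tool_rot: [0.541, 0.841, 0.0, 0.0]
wrist_force: [0.2, 1.2, -0.2]
width: 0.0854
grip_force: 0.0
```

>>> step_arm([
  {"jaw": 1,"dx": 0,"dy": 0,"dz": 1,"spin": 8},
  {"jaw": 1,"dx": 0,"dy": 0,"dz": 2,"spin": 16},
  {"jaw": 1,"dx": 0,"dy": 0,"dz": 3,"spin": 24.8},
  {"jaw": 1,"dx": 0,"dy": 0,"dz": 3,"spin": 24.8},
  {"jaw": 1,"dx": 0,"dy": 0,"dz": 3,"spin": 24.8},
])

```text
time: 2.15
tool_pos: [0.4629, 0.0398, 0.2013]
tool_rot: [0.706, 0.709, -0.0, -0.0]
wrist_force: [0.5, -0.6, -0.1]
width: 0.0855
grip_force: 0.0
```

```bash
cat > m2.py <<'E'
from h import *
import sys
def stick(f=None,zt=.048):
    im,d,m=shot('wrist',f); P=cloud(m,d); hsv=cv2.cvtColor(im,cv2.COLOR_RGB2HSV); H,S,V=[hsv[...,i].astype(int) for i in range(3)]
    w=(H>12)&(H<30)&(S>70)&(V>90)&(abs(P[...,2]-zt)<.008); uv=np.argwhere(w)[:,::-1]; q=ray(m,uv,zt)
    print(len(uv))
    if len(uv)>20: print(cv2.minAreaRect(q[:,:2].astype(np.float32)*1000),'medz',np.nanmedian(P[w][:,2]),q.min(0),q.max(0))
    return im,d,m,P,q
E
python3 - <<'E'
from m2 import *
im,d,m,P,q=stick('w2.png')
plan((.464,.041,.019),0)
print(m['origin'])
for y0 in np.arange(.0,.11,.02):
    k=abs(q[:,1]-y0)<.003
    if k.sum()>3: print(y0,q[k,0].min(),q[k,0].max())
E
```

```text
2301
((464.81646728515625, 59.11637496948242), (93.35881805419922, 17.403244018554688), 89.93260955810547) medz 0.047253592540086875 [0.45606106 0.01244621 0.048     ] [0.47353369 0.10578704 0.048     ]
t2.2 pos [0.4631 0.0399 0.2016] close 0.2 j7 0.03 dx,dy,dz [ 0.12  0.09 18.26] spin 0.24753230453137576 w 0.0855
[0.4636016  0.10763359 0.34320708]
0.02 0.4560714282890238 0.4734176818336829
0.04 0.4561160758936044 0.47315452544646064
0.06 0.4561611504091141 0.4729006049908418
0.08 0.45620652845382587 0.4734669360481786
0.1 0.45625209383623355 0.47319513729037277
```

View pics/w2.png

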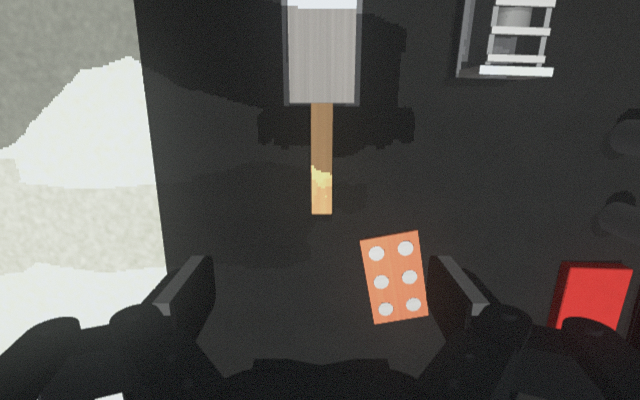

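This is the close look. The stick is at (321,160), below the sleeve mouth at (321,104), with x=0.465 and 17.4 mm measured width; the foot is at about y=0.007. The copper plate at (394,278) is low and clear of the fingers. I'll descend and grip.

>>> step_arm([
  {"jaw": 1,"dx": 0.1,"dy": 0.15,"dz": 4.5,"spin": 0.2},
  {"jaw": 1,"dx": 0.1,"dy": 0.15,"dz": 9,"spin": 0.2},
  {"jaw": 1,"dx": 0.1,"dy": 0.15,"dz": 13,"spin": 0.2},
  {"jaw": 1,"dx": 0.1,"dy": 0.15,"dz": 16.5,"spin": 0.2},
  {"jaw": 1,"dx": 0.1,"dy": 0.15,"dz": 18.2,"spin": 0.2},
])

```text
time: 2.7
tool_pos: [0.4642, 0.0409, 0.0172]
tool_rot: [0.707, 0.707, -0.0, -0.001]
wrist_force: [-0.1, 0.9, 0.0]
width: 0.0857
grip_force: 0.0
```

>>> step_arm([
  {"jaw": 1,"dx": 0,"dy": 0,"dz": 0,"spin": 0},
  {"jaw": -1,"dx": 0,"dy": 0,"dz": 0,"spin": 0},
  {"jaw": -1,"dx": 0,"dy": 0,"dz": 0,"spin": 0},
  {"jaw": -1,"dx": 0,"dy": 0,"dz": 0,"spin": 0},
  {"jaw": -1,"dx": 0,"dy": 0,"dz": 0,"spin": 0},
])

```text
time: 3.2
tool_pos: [0.465, 0.0409, 0.0203]
tool_rot: [0.708, 0.706, 0.001, 0.001]
wrist_force: [0.6, 0.4, 0.1]
width: 0.0283
grip_force: 0.0
```

>>> step_arm([
  {"jaw": -1,"dx": 0,"dy": 0,"dz": 0,"spin": 0},
  {"jaw": -1,"dx": 0,"dy": 0,"dz": 0,"spin": 0},
  {"jaw": -1,"dx": 0,"dy": 0,"dz": 0,"spin": 0},
])

```text
time: 3.5
tool_pos: [0.4649, 0.0408, 0.0196]
tool_rot: [0.708, 0.706, 0.0, 0.0]
wrist_force: [0.1, 0.1, 5.9]
width: 0.0169
grip_force: 78.9
```

Gripped at 17 mm and 79 N. Now drawing it out along -y (tool -x).

>>> step_arm([
  {"jaw": -1,"dx": -1,"dy": 0,"dz": -0.1,"spin": 0},
  {"jaw": -1,"dx": -3,"dy": 0,"dz": -0.2,"spin": 0},
  {"jaw": -1,"dx": -5.5,"dy": 0,"dz": -0.2,"spin": 0},
  {"jaw": -1,"dx": -8,"dy": 0,"dz": -0.2,"spin": 0},
  {"jaw": -1,"dx": -10.5,"dy": 0,"dz": -0.2,"spin": 0},
])

```text
time: 4.0
tool_pos: [0.4636, -0.0659, 0.0211]
tool_rot: [0.708, 0.706, -0.0, -0.0]
wrist_force: [-0.1, -0.0, -0.8]
width: 0.0168
grip_force: 78.2
```

>>> step_arm([
  {"jaw": -1,"dx": -1.5,"dy": 0,"dz": 0,"spin": 0},
  {"jaw": -1,"dx": -2.5,"dy": 0,"dz": 0,"spin": 0},
  {"jaw": -1,"dx": -2.5,"dy": 0,"dz": -3,"spin": 0},
  {"jaw": -1,"dx": -2.5,"dy": 0,"dz": -6,"spin": 0},
  {"jaw": -1,"dx": -2.5,"dy": 0,"dz": -9,"spin": 0},
])

```text
time: 4.5
tool_pos: [0.4633, -0.0895, 0.112]
tool_rot: [0.708, 0.706, -0.0, -0.001]
wrist_force: [1.1, 0.0, -1.7]
width: 0.0165
grip_force: 78.1
```

```bash
python3 - <<'E'
from m2 import *
plan((.4805,-.278,.13),-84.5)
s,p,_=pose(); print(s['wrist_force'],s['grip_force'])
im,d,m=shot('scene'); P=cloud(m,d); hsv=cv2.cvtColor(im,cv2.COLOR_RGB2HSV); H,S,V=[hsv[...,i].astype(int) for i in range(3)]
w=(H>12)&(H<30)&(S>70)&(V>110)&(P[...,2]>.05)&(P[...,2]<.2)
q=P[w]; print(len(q))
for y in np.arange(-.12,.2,.02):
    k=abs(q[:,1]-y)<.005
    if k.sum()>3: print('%.2f'%y,k.sum(),np.round(np.median(q[k],0),4),np.round(q[k,0].max()-q[k,0].min(),3))
# rest precisely: bars from scene, tops z=.03
m0=np.load('scene0.npz'); P0=cloud(m,m0['d']); Z=P0[...,2]
k=np.zeros_like(Z,bool); k[186:234,202:262]=1; k&=(abs(Z-.0305)<.005); g=P0[k]
# separate the bars by splitting along rest x
a=np.radians(5.5); u=g[:,0]*np.cos(a)+g[:,1]*np.sin(a); med=(np.percentile(u,2)+np.percentile(u,98))/2
for b in (u<med,u>=med): print('bar',b.sum(),cv2.minAreaRect(g[b,:2].astype(np.float32)*1000))
E
```

```text
t4.5 pos [ 0.4633 -0.0895  0.112 ] close -0.2 j7 0.31 dx,dy,dz [-18.85   1.78  -1.81] spin 84.29198890906972 w 0.0165
[ 1.08547612  0.03991213 -1.70611921] 78.06386232376099
1682
-0.08 8 [ 0.4627 -0.077   0.1393] 0.011
-0.06 30 [ 0.467  -0.0599  0.1392] 0.017
-0.04 32 [ 0.4662 -0.04    0.1385] 0.017
-0.02 30 [ 0.4667 -0.0198  0.139 ] 0.018
0.00 58 [0.4749 0.0032 0.1362] 0.491
0.02 179 [0.8641 0.0196 0.127 ] 0.49
0.04 120 [0.8203 0.0417 0.1286] 0.46
0.06 164 [0.8284 0.0589 0.1271] 0.464
0.08 12 [0.4632 0.0755 0.1332] 0.023
0.12 72 [0.8276 0.1202 0.1264] 0.022
bar 163 ((522.7266235351562, -273.48577880859375), (15.601141929626465, 100.55232238769531), 6.005570411682129)
bar 176 ((572.1549072265625, -268.7016296386719), (15.56598949432373, 98.49290466308594), 5.78182315826416)
```

The stick is clear of the sleeve and nearly level, with its top at z≈0.136. The rest's centre is about (0.546,-0.271), its x axis at 5.8°. Carrying it over while turning.

>>> step_arm([
  {"jaw": -1,"dx": -3,"dy": 0.4,"dz": -0.4,"spin": 8},
  {"jaw": -1,"dx": -7,"dy": 0.8,"dz": -0.8,"spin": 16},
  {"jaw": -1,"dx": -11,"dy": 1.2,"dz": -1,"spin": 24},
  {"jaw": -1,"dx": -15,"dy": 1.6,"dz": -1,"spin": 32},
  {"jaw": -1,"dx": -18.8,"dy": 1.8,"dz": -1,"spin": 40},
])

```text
time: 5.05
tool_pos: [0.4813, -0.2789, 0.1213]
tool_rot: [0.908, 0.419, 0.0, 0.0]
wrist_force: [0.8, 0.4, -0.9]
width: 0.0167
grip_force: 78.2
```

>>> step_arm([
  {"jaw": -1,"dx": 0,"dy": 0,"dz": 0,"spin": 8},
  {"jaw": -1,"dx": 0,"dy": 0,"dz": 0,"spin": 16},
  {"jaw": -1,"dx": 0,"dy": 0,"dz": 0,"spin": 24},
  {"jaw": -1,"dx": 0,"dy": 0,"dz": 0,"spin": 32},
  {"jaw": -1,"dx": 0,"dy": 0,"dz": 0,"spin": 40},
])

```text
time: 5.55
tool_pos: [0.481, -0.2771, 0.1209]
tool_rot: [0.997, 0.083, -0.0, -0.0]
wrist_force: [0.2, 0.0, -1.2]
width: 0.0167
grip_force: 78.3
```

>>> step_arm([
  {"jaw": -1,"dx": 0,"dy": 0,"dz": 0,"spin": 4},
  {"jaw": -1,"dx": 0,"dy": 0,"dz": 0,"spin": 4},
])

```text
time: 5.75
tool_pos: [0.4811, -0.2769, 0.1208]
tool_rot: [0.999, 0.051, -0.001, -0.0]
wrist_force: [0.1, 0.0, 0.1]
width: 0.0166
grip_force: 78.2
```

```bash
python3 - <<'E'
from m2 import *
plan((.481,-.2775,.025),-84.2)
im,d,m,P,q=stick('w3.png',.14)
cv2.imwrite('pics/w3.png',im[...,::-1])
Z=P[...,2]; a=np.radians(5.8)
k=(abs(Z-.0305)<.004)&(P[...,0]>.45)&(P[...,0]<.65)&(abs(P[...,1]+.27)<.07); g=P[k]; print(len(g), g.min(0),g.max(0))
u=g[:,0]*np.cos(a)+g[:,1]*np.sin(a); print(np.histogram(u,20))
E
```

```text
t5.8 pos [ 0.4811 -0.2769  0.1208] close -84.2 j7 -0.40 dx,dy,dz [-0.    0.06  9.58] spin -0.002462158534115133 w 0.0166
11741
((513.8230590820312, -273.0083923339844), (132.02725219726562, 36.728511810302734), 5.841916084289551) medz 0.147208491844477 [ 0.44744058 -0.28988552  0.14      ] [ 0.58135094 -0.24813667  0.14      ]
3201 [ 0.51215719 -0.32371322  0.02661422] [ 0.58179399 -0.22052711  0.03446672]
(array([372, 330, 365, 413,   0,   0,   0,   0,   0,   0,   0,   0,   0,
         0,   0,   0, 427, 432, 458, 404]), array([0.4856798 , 0.48878068, 0.49188156, 0.49498244, 0.49808332,
       0.5011842 , 0.50428507, 0.50738595, 0.51048683, 0.51358771,
       0.51668859, 0.51978947, 0.52289035, 0.52599123, 0.5290921 ,
       0.53219298, 0.53529386, 0.53839474, 0.54149562, 0.5445965 ,
       0.54769738]))
```

View pics/w3.png

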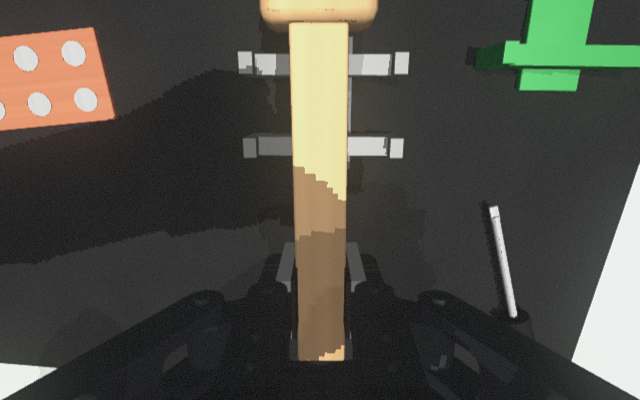

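The stick is centred over the grey rest, whose bars are at (325,64) and (322,148), and aligned to within 0.1°. The screwdriver at (505,260) is well clear. Lowering and letting go.

>>> step_arm([
  {"jaw": -1,"dx": 0,"dy": 0,"dz": 3.5,"spin": 0},
  {"jaw": -1,"dx": 0,"dy": 0,"dz": 7,"spin": 0},
  {"jaw": -1,"dx": 0,"dy": 0,"dz": 9,"spin": 0},
  {"jaw": -1,"dx": 0,"dy": 0,"dz": 9.7,"spin": 0},
  {"jaw": -1,"dx": 0,"dy": 0,"dz": 9.8,"spin": 0},
])

```text
time: 6.3
tool_pos: [0.4808, -0.2773, 0.0229]
tool_rot: [0.999, 0.051, -0.001, -0.001]
wrist_force: [-0.2, 0.4, -0.5]
width: 0.0172
grip_force: 78.2
```

>>> step_arm([
  {"jaw": -1,"dx": 0,"dy": 0,"dz": 0.1,"spin": 0},
  {"jaw": -1,"dx": 0,"dy": 0,"dz": 0.1,"spin": 0},
])

```text
time: 6.5
tool_pos: [0.4819, -0.2777, 0.0231]
tool_rot: [0.999, 0.051, 0.001, 0.0]
wrist_force: [-0.1, 0.3, -0.2]
width: 0.0165
grip_force: 78.3
```

>>> step_arm([
  {"jaw": -1,"dx": 0,"dy": 0,"dz": 0.1,"spin": 0},
  {"jaw": 1,"dx": 0,"dy": 0,"dz": 0.1,"spin": 0},
  {"jaw": 1,"dx": 0,"dy": 0,"dz": 0.1,"spin": 0},
  {"jaw": 1,"dx": 0,"dy": 0,"dz": 0.1,"spin": 0},
  {"jaw": 1,"dx": 0,"dy": 0,"dz": 0.1,"spin": 0},
])

```text
time: 7.0
tool_pos: [0.4814, -0.2773, 0.0213]
tool_rot: [0.999, 0.051, 0.0, 0.0]
wrist_force: [0.1, 0.2, 0.0]
width: 0.0732
grip_force: 0.0
```

>>> step_arm([
  {"jaw": 1,"dx": 0,"dy": 0,"dz": 0,"spin": 0},
  {"jaw": 1,"dx": 0,"dy": 0,"dz": -2,"spin": 0},
  {"jaw": 1,"dx": 0,"dy": 0,"dz": -6,"spin": 0},
  {"jaw": 1,"dx": 0,"dy": 0,"dz": -10,"spin": 0},
  {"jaw": 1,"dx": 0,"dy": 0,"dz": -14,"spin": 0},
])

```text
time: 7.5
tool_pos: [0.4809, -0.2773, 0.1626]
tool_rot: [0.999, 0.05, -0.001, -0.0]
wrist_force: [0.8, -0.9, -0.4]
width: 0.0853
grip_force: 0.0
```

```bash
python3 - <<'E'
from m2 import *
im,d,m,P,q=stick('w4.png',.050)
a=np.radians(5.8); o=np.array([.5455,-.2715,0])
L=q-o; u=L[:,0]*np.cos(a)+L[:,1]*np.sin(a); v=-L[:,0]*np.sin(a)+L[:,1]*np.cos(a)
print('u',u.min(),u.max(),'v',v.min(),v.max())
for x in np.arange(-.1,.11,.02):
    k=abs(u-x)<.003
    if k.sum()>3: print('%.2f'%x,v[k].min(),v[k].max())
plan((.613,-.265,.021),95.8)
E
```

```text
7105
((533.8043823242188, -272.7217712402344), (157.3595733642578, 34.9568977355957), 6.905587196350098) medz 0.049118990030087684 [ 0.45483576 -0.28955359  0.05      ] [ 0.61336735 -0.24620854  0.05      ]
u -0.09029229507740548 0.06659102115748672 v -0.01667464848888581 0.01868371844492298
-0.08 -0.009077599799539655 0.008256248360777974
-0.06 -0.008152696549980822 0.008838320255502335
-0.04 -0.00797511910445978 0.008673598565139449
-0.02 -0.007798501862926436 0.009205566079124736
0.00 -0.008317039216517911 0.009028049248693049
0.02 -0.008128452404071469 0.009524616430534113
0.04 -0.01654314521761994 0.018502643776376133
0.06 -0.016183149995023773 0.01820834692066049
t7.5 pos [ 0.4826 -0.2791  0.168 ] close -84.3 j7 -0.45 dx,dy,dz [13.04 -0.15 14.76] spin 179.92521898888145 w 0.0852
```

Step 1 looks good: the stick is level on the bars with its middle within 1 mm of the rest's. Next I go over the handle and turn the wrist by a half turn, watching joint 7.

>>> step_arm([
  {"jaw": 1,"dx": 3,"dy": 0,"dz": 0,"spin": -8.5},
  {"jaw": 1,"dx": 6,"dy": 0,"dz": 0,"spin": -17},
  {"jaw": 1,"dx": 9,"dy": 0,"dz": 0,"spin": -25.5},
  {"jaw": 1,"dx": 12,"dy": 0,"dz": 0,"spin": -34},
  {"jaw": 1,"dx": 13.1,"dy": -0.1,"dz": 0,"spin": -42},
])

```text
time: 8.05
tool_pos: [0.6146, -0.262, 0.161]
tool_rot: [0.913, 0.409, 0.001, 0.0]
wrist_force: [-0.6, -0.1, 0.2]
width: 0.0851
grip_force: 0.0
```

>>> step_arm([
  {"jaw": 1,"dx": 0,"dy": 0,"dz": 0,"spin": -8.5},
  {"jaw": 1,"dx": 0,"dy": 0,"dz": 0,"spin": -17},
  {"jaw": 1,"dx": 0,"dy": 0,"dz": 0,"spin": -25.5},
  {"jaw": 1,"dx": 0,"dy": 0,"dz": 0,"spin": -34},
  {"jaw": 1,"dx": 0,"dy": 0,"dz": 0,"spin": -42},
])

```text
time: 8.55
tool_pos: [0.6114, -0.2631, 0.1611]
tool_rot: [0.706, 0.708, -0.0, -0.0]
wrist_force: [-0.2, 0.4, 0.7]
width: 0.0854
grip_force: 0.0
```

```bash
python3 - <<'E'
from h import *
plan((.613,-.2646,.021),95.8); print(np.round(bot.state()['joint_positions'],2))
E
```

```text
t8.6 pos [ 0.6114 -0.2631  0.1611] close 0.1 j7 0.52 dx,dy,dz [-0.15  0.16 14.01] spin -95.6523345072984 w 0.0854
[ 0.17  0.61  0.24  1.82 -0.2   0.74  0.52]
```

Joint 7 is only at 0.52 here, so the rest of the turn fits in its range.

>>> step_arm([
  {"jaw": 1,"dx": 0,"dy": 0,"dz": 0,"spin": -8.5},
  {"jaw": 1,"dx": 0,"dy": 0,"dz": 0,"spin": -17},
  {"jaw": 1,"dx": 0,"dy": 0,"dz": 0,"spin": -25.5},
  {"jaw": 1,"dx": 0,"dy": 0,"dz": 0,"spin": -34},
  {"jaw": 1,"dx": 0,"dy": 0,"dz": 0,"spin": -42},
])

```text
time: 9.05
tool_pos: [0.6113, -0.2632, 0.1611]
tool_rot: [0.406, 0.914, -0.0, -0.0]
wrist_force: [-0.4, 0.4, -0.2]
width: 0.0853
grip_force: 0.0
```

>>> step_arm([
  {"jaw": 1,"dx": 0,"dy": 0,"dz": 0,"spin": -8.5},
  {"jaw": 1,"dx": 0,"dy": 0,"dz": 0,"spin": -17},
  {"jaw": 1,"dx": 0,"dy": 0,"dz": 0,"spin": -25.5},
  {"jaw": 1,"dx": 0,"dy": 0,"dz": 0,"spin": -34},
  {"jaw": 1,"dx": 0,"dy": 0,"dz": 0,"spin": -42},
])

```text
time: 9.55
tool_pos: [0.6113, -0.2633, 0.1611]
tool_rot: [0.051, 0.999, 0.0, -0.0]
wrist_force: [-0.5, -0.8, -0.1]
width: 0.0853
grip_force: 0.0
```

>>> step_arm([
  {"jaw": 1,"dx": 0,"dy": 0,"dz": 0,"spin": -8},
  {"jaw": 1,"dx": 0,"dy": 0,"dz": 0,"spin": -11.6},
  {"jaw": 1,"dx": 0,"dy": 0,"dz": 0,"spin": -11.6},
  {"jaw": 1,"dx": 0,"dy": 0,"dz": 0,"spin": -11.6},
])

```text
time: 9.95
tool_pos: [0.6114, -0.2633, 0.1611]
tool_rot: [-0.046, 0.999, 0.0, -0.0]
wrist_force: [-0.3, 0.1, 0.3]
width: 0.0853
grip_force: 0.0
```

```bash
python3 - <<'E'
from m2 import *
im,d,m,P,q=stick(None,.050)
a=np.radians(5.8); o=np.array([.5455,-.2715,0])
L=q-o; u=L[:,0]*np.cos(a)+L[:,1]*np.sin(a); v=-L[:,0]*np.sin(a)+L[:,1]*np.cos(a)
print('u',u.min(),u.max(),'v',v.min(),v.max())
for x in np.arange(-.1,.11,.02):
    k=abs(u-x)<.003
    if k.sum()>3: print('%.2f'%x,v[k].min(),v[k].max())
plan((.613,-.2646,.021),95.8); print(np.round(bot.state()['joint_positions'],2))
E
```

```text
8242
((564.2603149414062, -268.9654541015625), (162.91729736328125, 34.85126495361328), 6.303459644317627) medz 0.04911886088768613 [ 0.48267142 -0.28659436  0.05      ] [ 0.64642416 -0.24304919  0.05      ]
u -0.062458350984424704 0.10026284221870227 v -0.01662526722702136 0.018738607748778217
-0.06 -0.00885310034046084 0.008404935981444175
-0.04 -0.008666532929524927 0.009023667432140007
-0.02 -0.008405247941977096 0.009003308115692771
0.00 -0.008211026427860129 0.008983296704601065
0.02 -0.007899441875620965 0.00966120204048626
0.04 -0.01616991666980633 0.018261345445554505
0.06 -0.01598367155496545 0.018436642346517085
0.08 -0.015769108081994977 0.018612532641860566
0.10 -0.015422655982961312 0.018738607748778217
t10.0 pos [ 0.6115 -0.2632  0.1612] close 95.3 j7 1.80 dx,dy,dz [-0.14 -0.15 14.02] spin -0.5193493159515299 w 0.0854
[ 0.48  0.61 -0.24  1.79  0.2   0.76  1.8 ]
```

The handle lies where expected (rear end at u=0.100, width 35 mm). Descending and gripping.

>>> step_arm([
  {"jaw": 1,"dx": -0.15,"dy": 0,"dz": 4.5,"spin": -0.5},
  {"jaw": 1,"dx": -0.15,"dy": 0,"dz": 9,"spin": -0.5},
  {"jaw": 1,"dx": -0.15,"dy": 0,"dz": 12,"spin": -0.5},
  {"jaw": 1,"dx": -0.15,"dy": 0,"dz": 13.5,"spin": -0.5},
  {"jaw": 1,"dx": -0.15,"dy": 0,"dz": 14,"spin": -0.5},
])

```text
time: 10.5
tool_pos: [0.6126, -0.2625, 0.0198]
tool_rot: [-0.051, 0.999, 0.0, -0.001]
wrist_force: [-0.3, 0.4, 0.9]
width: 0.0857
grip_force: 0.0
```

>>> step_arm([
  {"jaw": -1,"dx": 0,"dy": 0,"dz": 0,"spin": 0},
  {"jaw": -1,"dx": 0,"dy": 0,"dz": 0,"spin": 0},
  {"jaw": -1,"dx": 0,"dy": 0,"dz": 0,"spin": 0},
  {"jaw": -1,"dx": 0,"dy": 0,"dz": 0,"spin": 0},
  {"jaw": -1,"dx": 0,"dy": 0,"dz": 0,"spin": 0},
])

```text
time: 11.0
tool_pos: [0.6139, -0.2634, 0.0229]
tool_rot: [-0.051, 0.999, -0.0, 0.001]
wrist_force: [-0.2, 0.1, 7.0]
width: 0.0349
grip_force: 80.9
```

>>> step_arm([
  {"jaw": -1,"dx": 0,"dy": 0,"dz": 0,"spin": 0},
  {"jaw": -1,"dx": 0,"dy": 0,"dz": 0,"spin": 0},
])

```text
time: 11.2
tool_pos: [0.6139, -0.2634, 0.0229]
tool_rot: [-0.051, 0.999, -0.0, 0.001]
wrist_force: [0.1, 0.9, 6.9]
width: 0.0349
grip_force: 80.9
```

Gripped at 34.9 mm. Lifting, and carrying it to a hover before the entry plate while turning the foot to +y.

>>> step_arm([
  {"jaw": -1,"dx": 0,"dy": 0,"dz": -3,"spin": 0},
  {"jaw": -1,"dx": 0,"dy": 0,"dz": -6,"spin": 0},
  {"jaw": -1,"dx": 0,"dy": 0,"dz": -9,"spin": 0},
  {"jaw": -1,"dx": 0,"dy": 0,"dz": -12,"spin": 0},
  {"jaw": -1,"dx": 0,"dy": 0,"dz": -14,"spin": 0},
])

```text
time: 11.7
tool_pos: [0.6137, -0.2633, 0.1643]
tool_rot: [-0.051, 0.999, -0.001, 0.001]
wrist_force: [1.4, -0.5, -0.5]
width: 0.0347
grip_force: 80.0
```

>>> step_arm([
  {"jaw": -1,"dx": -0.2,"dy": 2,"dz": 0,"spin": 6},
  {"jaw": -1,"dx": -0.6,"dy": 6,"dz": 0,"spin": 14},
  {"jaw": -1,"dx": -1,"dy": 10,"dz": 0,"spin": 22},
  {"jaw": -1,"dx": -1.4,"dy": 14,"dz": 0,"spin": 30},
  {"jaw": -1,"dx": -1.8,"dy": 17.2,"dz": 0,"spin": 38},
])

```text
time: 12.2
tool_pos: [0.6132, -0.0875, 0.162]
tool_rot: [0.279, 0.96, 0.001, 0.0]
wrist_force: [0.4, -0.4, -1.1]
width: 0.0348
grip_force: 80.1
```

>>> step_arm([
  {"jaw": -1,"dx": 0,"dy": 0,"dz": 0,"spin": 8},
  {"jaw": -1,"dx": 0,"dy": 0,"dz": 0,"spin": 16},
  {"jaw": -1,"dx": 0,"dy": 0,"dz": 0,"spin": 24},
  {"jaw": -1,"dx": 0,"dy": 0,"dz": 0,"spin": 32},
  {"jaw": -1,"dx": 0,"dy": 0,"dz": 0,"spin": 40},
])

```text
time: 12.7
tool_pos: [0.6134, -0.0899, 0.162]
tool_rot: [0.591, 0.807, 0.0, 0.0]
wrist_force: [1.1, -0.5, -0.7]
width: 0.0347
grip_force: 80.1
```

>>> step_arm([
  {"jaw": -1,"dx": 0,"dy": 0,"dz": 0,"spin": 8},
  {"jaw": -1,"dx": 0,"dy": 0,"dz": 0,"spin": 16},
  {"jaw": -1,"dx": 0,"dy": 0,"dz": 0,"spin": 17.8},
  {"jaw": -1,"dx": 0,"dy": 0,"dz": 0,"spin": 17.8},
])

```text
time: 13.1
tool_pos: [0.6134, -0.0898, 0.1616]
tool_rot: [0.706, 0.709, 0.0, 0.0]
wrist_force: [-0.4, 0.1, -1.1]
width: 0.0345
grip_force: 80.1
```

```bash
python3 - <<'E'
from m2 import *
plan((.613,-.09,.16),0); print(np.round(bot.state()['joint_positions'],2))
im,d,m,P,q=stick('w5.png',.188); np.savez('w5.npz',im=im,d=d,o=m['origin'],a=m['attitude'],K=m['camera_matrix'])
Z=P[...,2]; k=(Z>.03)&(Z<.07)&(P[...,0]>.56)&(P[...,0]<.67)&(P[...,1]>.1)&(P[...,1]<.33); g=P[k]
print(len(g),g.min(0),g.max(0),cv2.minAreaRect(g[:,:2].astype(np.float32)*1000))
for y in np.arange(.12,.32,.01):
    r=g[abs(g[:,1]-y)<.003]
    if len(r)>10: print('%.2f'%y,np.round(r.min(0),4),np.round(r.max(0),4))
E
```

```text
t13.1 pos [ 0.6134 -0.0898  0.1616] close 0.3 j7 0.27 dx,dy,dz [-0.02 -0.04  0.16] spin 0.2525672266710046 w 0.0345
[-0.11  0.57  0.25  1.92 -0.21  0.68  0.27]
26937
((614.171630859375, -56.72468566894531), (34.72111511230469, 125.93514251708984), 0.413955420255661) medz 0.18772855929532584 [ 0.59688495 -0.11968975  0.188     ] [0.63193791 0.00627041 0.188     ]Traceback (most recent call last):
  File "<stdin>", line 5, in <module>
    return umr_minimum(a, axis, None, out, keepdims, initial, where)
ValueError: zero-size array to reduction operation minimum which has no identity
```

View pics/w5.png

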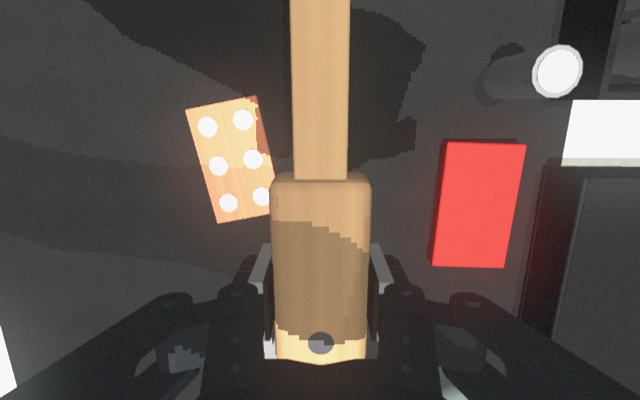

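The stick is held straight at the handle; its axis runs up column 320. The channel is out of the wrist view, so I'll measure it again in the saved scene and side depth.

```bash
python3 - <<'E'
from h import *
for n in ('scene','side'):
    z=np.load(n+'0.npz'); m=eyes.camera_model(n); P=cloud(m,z['d']); Z=P[...,2]
    k=(Z>.026)&(Z<.075)&(P[...,0]>.56)&(P[...,0]<.67)&(P[...,1]>.1)&(P[...,1]<.34); g=P[k]
    print(n,len(g),cv2.minAreaRect(g[:,:2].astype(np.float32)*1000))
    for y in list(np.arange(.12,.136,.003))+list(np.arange(.14,.325,.02)):
        r=g[abs(g[:,1]-y)<(.0016 if y<.136 else .006)]
        if len(r)>6: print('%.3f'%y,len(r),'x %.4f %.4f z %.4f %.4f'%(r[:,0].min(),r[:,0].max(),r[:,2].min(),r[:,2].max()))
E
```

```text
scene 1652 ((613.4531860351562, 221.92459106445312), (189.96121215820312, 58.5980110168457), 88.81327819824219)
0.126 11 x 0.6032 0.6372 z 0.0322 0.0640
0.129 46 x 0.5847 0.6377 z 0.0275 0.0655
0.132 55 x 0.5823 0.6385 z 0.0263 0.0652
0.135 25 x 0.5858 0.6322 z 0.0297 0.0622
0.140 110 x 0.5887 0.6329 z 0.0269 0.0620
0.160 130 x 0.5885 0.6336 z 0.0293 0.0621
0.180 142 x 0.5893 0.6336 z 0.0262 0.0618
0.200 141 x 0.5902 0.6343 z 0.0266 0.0624
0.220 141 x 0.5911 0.6353 z 0.0274 0.0609
0.240 42 x 0.5907 0.6355 z 0.0265 0.0602
0.260 44 x 0.5911 0.6358 z 0.0262 0.0361
0.280 39 x 0.5925 0.6360 z 0.0266 0.0368
0.300 44 x 0.5871 0.6403 z 0.0262 0.0371
0.320 45 x 0.5883 0.6432 z 0.0267 0.0569
side 617 ((606.6478881835938, 220.99337768554688), (194.38739013671875, 57.36872482299805), 88.88937377929688)
0.126 35 x 0.5778 0.6323 z 0.0262 0.0692
0.129 51 x 0.5762 0.6336 z 0.0271 0.0658
0.132 12 x 0.5779 0.6303 z 0.0321 0.0649
0.135 8 x 0.5788 0.6133 z 0.0321 0.0629
0.140 25 x 0.5801 0.6255 z 0.0261 0.0629
0.160 59 x 0.5833 0.6270 z 0.0264 0.0626
0.180 43 x 0.5835 0.6292 z 0.0270 0.0624
0.200 44 x 0.5800 0.6283 z 0.0261 0.0608
0.220 36 x 0.5836 0.6295 z 0.0289 0.0621
0.240 18 x 0.5868 0.6333 z 0.0261 0.0596
0.260 8 x 0.5862 0.6299 z 0.0263 0.0363
0.280 12 x 0.5882 0.6301 z 0.0268 0.0367
0.300 18 x 0.5892 0.6338 z 0.0262 0.0595
0.320 13 x 0.5837 0.6367 z 0.0319 0.0569
```

The channel runs at about 88.8°, and its entry centre is at about x=0.609 (the mean of the two cameras, whose offsets roughly cancel on the sleeve). I'll lower the stick to just before the window, then compare stick and channel in the same images.

>>> step_arm([
  {"jaw": -1,"dx": 0.4,"dy": -0.3,"dz": 3,"spin": 0.5},
  {"jaw": -1,"dx": 0.8,"dy": -0.6,"dz": 6.5,"spin": 1},
  {"jaw": -1,"dx": 1.2,"dy": -0.9,"dz": 10,"spin": 1.5},
  {"jaw": -1,"dx": 1.5,"dy": -0.9,"dz": 13,"spin": 1.5},
  {"jaw": -1,"dx": 1.5,"dy": -0.9,"dz": 14.1,"spin": 1.5},
])

```text
time: 13.65
tool_pos: [0.6029, -0.0744, 0.0178]
tool_rot: [0.715, 0.699, -0.001, -0.002]
wrist_force: [-0.5, 0.5, -1.1]
width: 0.0347
grip_force: 80.1
```

>>> step_arm([
  {"jaw": -1,"dx": 0,"dy": 0,"dz": 0,"spin": 0},
  {"jaw": -1,"dx": 0,"dy": 0,"dz": 0,"spin": 0},
])

```text
time: 13.85
tool_pos: [0.6049, -0.0757, 0.0213]
tool_rot: [0.716, 0.699, 0.0, 0.0]
wrist_force: [0.4, -0.4, -0.7]
width: 0.0349
grip_force: 80.1
```

```bash
cat > m3.py <<'E'
from h import *
for n in ('scene','side'):
    im,d,m=shot(n); P=cloud(m,d); Z=P[...,2]
    hsv=cv2.cvtColor(im,cv2.COLOR_RGB2HSV); H,S,V=[hsv[...,i].astype(int) for i in range(3)]
    k=(abs(Z-.050)<.012)&(P[...,0]>.57)&(P[...,0]<.65)&(P[...,1]>-.03)&(P[...,1]<.127)
    w=k&(H>8)&(H<30)&(S>60)&(V>60); uv=np.argwhere(w)[:,::-1]; q=ray(m,uv,.048); D=P[w]
    print(n,len(q),'stick top ray',cv2.minAreaRect(q[:,:2].astype(np.float32)*1000))
    for y in np.arange(0,.12,.02):
        r=q[abs(q[:,1]-y)<.004]; t=D[abs(q[:,1]-y)<.004]
        if len(r)>6: print('  %.2f x %.4f..%.4f mid %.4f z med %.4f top %.4f'%(y,r[:,0].min(),r[:,0].max(),(r[:,0].min()+r[:,0].max())/2,np.median(t[:,2]),np.percentile(t[:,2],80)))
    a=np.radians(88.8); k=(Z>.055)&(Z<.068)&(P[...,0]>.56)&(P[...,0]<.67)&(P[...,1]>.118)&(P[...,1]<.138)&(S<70)
    uv=np.argwhere(k)[:,::-1]; g=ray(m,uv,.062); print('  plate top',len(g),cv2.minAreaRect(g[:,:2].astype(np.float32)*1000))
    x0,y0,x1,y1=(300,215,480,335) if n=='scene' else (250,110,350,210)
    cv2.imwrite(f'pics/{n}_e.png',cv2.resize(im[y0:y1,x0:x1,::-1],None,fx=4,fy=4,interpolation=cv2.INTER_CUBIC))
plan((.6046,-.075,.019),-1.2)
E
python3 m3.py
```

```text
scene 470 stick top ray ((611.3834838867188, 28.552753448486328), (118.47537231445312, 23.675029754638672), 88.56057739257812)
  0.00 x 0.5998..0.6214 mid 0.6106 z med 0.0474 top 0.0488
  0.02 x 0.6000..0.6223 mid 0.6111 z med 0.0475 top 0.0489
  0.04 x 0.6003..0.6233 mid 0.6118 z med 0.0471 top 0.0486
  0.06 x 0.6006..0.6218 mid 0.6112 z med 0.0471 top 0.0484
  0.08 x 0.6009..0.6228 mid 0.6119 z med 0.0482 top 0.0496
  plate top 89 ((611.2828369140625, 132.67440795898438), (11.048759460449219, 56.74897384643555), 89.09095001220703)
side 159 stick top ray ((602.5242919921875, 37.8029670715332), (98.74595642089844, 21.327848434448242), 88.37147521972656)
  0.00 x 0.5914..0.6122 mid 0.6018 z med 0.0497 top 0.0511
  0.02 x 0.5918..0.6127 mid 0.6022 z med 0.0498 top 0.0504
  0.04 x 0.5922..0.6133 mid 0.6028 z med 0.0494 top 0.0515
  0.06 x 0.5926..0.6138 mid 0.6032 z med 0.0487 top 0.0507
  0.08 x 0.5956..0.6144 mid 0.6050 z med 0.0495 top 0.0512
  plate top 54 ((603.4808959960938, 128.9641876220703), (57.792842864990234, 16.973203659057617), 3.5908098220825195)
t13.9 pos [ 0.6053 -0.0755  0.0219] close -1.4 j7 0.29 dx,dy,dz [ 0.05 -0.07  0.29] spin -0.1939490480438053 w 0.0344
```

View pics/scene_e.png

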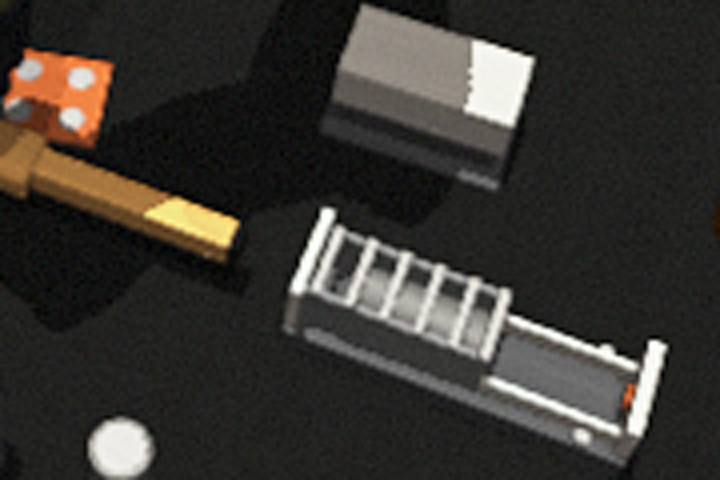

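The foot lies in line with the entry plate: foot at (235,240) and plate at (312,270) in the crop. The two cameras' lateral offsets average out to within about 1 mm, against 5 mm of play, and the stick is level. Starting the insertion.

>>> step_arm([
  {"jaw": -1,"dx": 1.5,"dy": 0,"dz": 0.2,"spin": 0},
  {"jaw": -1,"dx": 3,"dy": 0,"dz": 0.2,"spin": 0},
  {"jaw": -1,"dx": 4.5,"dy": 0,"dz": 0.2,"spin": 0},
  {"jaw": -1,"dx": 5.2,"dy": 0,"dz": 0.2,"spin": 0},
  {"jaw": -1,"dx": 5.5,"dy": 0,"dz": 0.2,"spin": 0},
])

```text
time: 14.45
tool_pos: [0.6057, -0.018, 0.0184]
tool_rot: [0.715, 0.699, 0.0, -0.0]
wrist_force: [0.9, -0.7, -0.9]
width: 0.035
grip_force: 80.1
```

It entered freely with no contact force. Pushing on.

>>> step_arm([
  {"jaw": -1,"dx": 1,"dy": 0,"dz": 0,"spin": 0},
  {"jaw": -1,"dx": 2.2,"dy": 0,"dz": 0,"spin": 0},
  {"jaw": -1,"dx": 3.4,"dy": 0,"dz": 0,"spin": 0},
  {"jaw": -1,"dx": 4.6,"dy": 0,"dz": 0,"spin": 0},
  {"jaw": -1,"dx": 5.5,"dy": 0,"dz": 0,"spin": 0},
])

```text
time: 14.95
tool_pos: [0.6069, 0.0365, 0.0182]
tool_rot: [0.715, 0.699, 0.0, -0.0]
wrist_force: [-0.2, 0.0, -0.7]
width: 0.0346
grip_force: 80.1
```

```bash
cat > m4.py <<'E'
from h import *
import sys
plan((.609,.07,.019),-1.2); s=bot.state(); print(s['wrist_force'],s['width'])
im,d,m=shot('scene'); P=cloud(m,d)
x0,y0,x1,y1=(330,225,480,335); cv2.imwrite('pics/'+sys.argv[1],cv2.resize(im[y0:y1,x0:x1,::-1],None,fx=5,fy=5,interpolation=cv2.INTER_CUBIC))
# cell top line: points z 0.04-.054 inside the channel past the guard
a=np.radians(88.8); L=P-np.array([.611,.127,0]); X=L[...,0]*np.cos(a)+L[...,1]*np.sin(a); Y=L[...,0]*-np.sin(a)+L[...,1]*np.cos(a)
k=(abs(Y)<.010)&(X>.10)&(X<.19)&(P[...,2]>.03)&(P[...,2]<.056); print('cell top pts',k.sum(),np.round(np.percentile(X[k],[1,50,99]),4) if k.any() else '')
E
python3 m4.py e2.png
```

```text
t14.9 pos [0.6069 0.0365 0.0182] close -1.3 j7 0.15 dx,dy,dz [ 3.36  0.13 -0.08] spin -0.1482706576881867 w 0.0346
[-0.15162623  0.02059366 -0.68990664] 0.034648388190781886
cell top pts 232 [0.1007 0.1318 0.1892]
```

>>> step_arm([
  {"jaw": -1,"dx": 0.8,"dy": 0,"dz": 0,"spin": 0},
  {"jaw": -1,"dx": 1.6,"dy": 0,"dz": 0,"spin": 0},
  {"jaw": -1,"dx": 2.3,"dy": 0,"dz": 0,"spin": 0},
  {"jaw": -1,"dx": 2.8,"dy": 0,"dz": 0,"spin": 0},
  {"jaw": -1,"dx": 3.1,"dy": 0,"dz": 0,"spin": 0},
])

```text
time: 15.5
tool_pos: [0.6077, 0.0665, 0.0183]
tool_rot: [0.716, 0.699, 0.0, -0.0]
wrist_force: [-1.4, -0.9, -0.1]
width: 0.0348
grip_force: 80.1
```

>>> step_arm([
  {"jaw": -1,"dx": 0.1,"dy": 0,"dz": 0,"spin": 0},
  {"jaw": -1,"dx": 0.2,"dy": 0,"dz": 0,"spin": 0},
  {"jaw": -1,"dx": 0.2,"dy": 0,"dz": 0,"spin": 0},
])

```text
time: 15.8
tool_pos: [0.6078, 0.0677, 0.0183]
tool_rot: [0.716, 0.698, -0.0, 0.0]
wrist_force: [0.1, -0.0, -0.7]
width: 0.0348
grip_force: 80.1
```

```bash
python3 m4.py e3.png
```

```text
t15.8 pos [0.6078 0.0677 0.0183] close -1.4 j7 0.11 dx,dy,dz [ 0.23  0.12 -0.07] spin -0.21253931150152994 w 0.0348
[ 0.09790584 -0.01608717 -0.74326916] 0.034772597568388276
cell top pts 381 [0.1012 0.1479 0.1892]
```

View pics/e3.png

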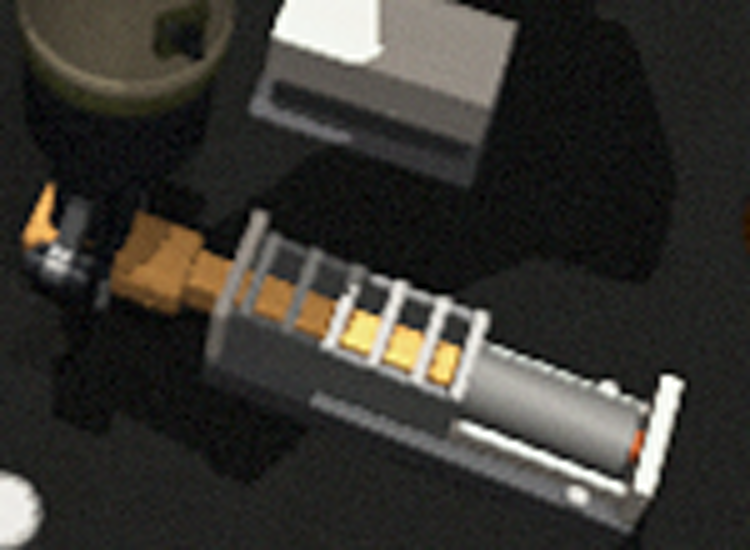

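The cell is out of the guard, with its front end at about (640,440), close to the stop at (660,440). I see no reaction force yet, so I'll creep on until it seats.

>>> step_arm([
  {"jaw": -1,"dx": 0.1,"dy": 0,"dz": 0,"spin": 0},
  {"jaw": -1,"dx": 0.2,"dy": 0,"dz": 0,"spin": 0},
  {"jaw": -1,"dx": 0.3,"dy": 0,"dz": 0,"spin": 0},
  {"jaw": -1,"dx": 0.3,"dy": 0,"dz": 0,"spin": 0},
])

```text
time: 16.25
tool_pos: [0.6079, 0.0711, 0.0183]
tool_rot: [0.716, 0.698, 0.0, -0.0]
wrist_force: [-0.7, 0.2, -0.5]
width: 0.0347
grip_force: 80.1
```

>>> step_arm([
  {"jaw": -1,"dx": 0.1,"dy": 0,"dz": 0,"spin": 0},
  {"jaw": -1,"dx": 0.2,"dy": 0,"dz": 0,"spin": 0},
  {"jaw": -1,"dx": 0.2,"dy": 0,"dz": 0,"spin": 0},
])

```text
time: 16.55
tool_pos: [0.6078, 0.072, 0.0183]
tool_rot: [0.716, 0.698, -0.0, 0.0]
wrist_force: [-0.7, -5.1, 0.3]
width: 0.035
grip_force: 80.1
```

There is a -5 N reaction, so the cell is seated against the stop. Withdrawing straight back, then lifting.

>>> step_arm([
  {"jaw": -1,"dx": -1,"dy": 0,"dz": 0,"spin": 0},
  {"jaw": -1,"dx": -3.5,"dy": 0,"dz": 0,"spin": 0},
  {"jaw": -1,"dx": -6.5,"dy": 0,"dz": 0,"spin": 0},
  {"jaw": -1,"dx": -9.5,"dy": 0,"dz": 0,"spin": 0},
  {"jaw": -1,"dx": -12.5,"dy": 0,"dz": 0,"spin": 0},
])

```text
time: 17.05
tool_pos: [0.6049, -0.0532, 0.0184]
tool_rot: [0.716, 0.699, 0.0, -0.0]
wrist_force: [0.4, -0.5, -0.3]
width: 0.0349
grip_force: 80.1
```

>>> step_arm([
  {"jaw": -1,"dx": -2,"dy": 0,"dz": 0,"spin": 0},
  {"jaw": -1,"dx": -3,"dy": 0,"dz": -2,"spin": 0},
  {"jaw": -1,"dx": -3,"dy": 0,"dz": -6,"spin": 0},
  {"jaw": -1,"dx": -3,"dy": 0,"dz": -10,"spin": 0},
  {"jaw": -1,"dx": -3,"dy": 0,"dz": -14,"spin": 0},
])

```text
time: 17.55
tool_pos: [0.6038, -0.0825, 0.1597]
tool_rot: [0.716, 0.698, 0.0, -0.0]
wrist_force: [1.4, -0.5, -1.1]
width: 0.0346
grip_force: 80.1
```

```bash
python3 m4.py e4.png; python3 -c "
from h import *
plan((.4769,-.278,.16),-84.2)"
```

```text
t17.6 pos [ 0.6038 -0.0825  0.1597] close -1.4 j7 0.24 dx,dy,dz [15.25  0.15 14.07] spin -0.22124057726585988 w 0.0346
[ 1.36195621 -0.50661428 -1.1277656 ] 0.0345764694259546
cell top pts 353 [0.1119 0.1506 0.1888]
t17.6 pos [ 0.6066 -0.0831  0.166 ] close -1.4 j7 0.24 dx,dy,dz [-19.81 -12.48   0.49] spin 82.75157930610742 w 0.0345
```

The cell stayed put; its rear end is at 0.112 in the channel. Carrying the stick back to the rest with the foot swinging outward.

>>> step_arm([
  {"jaw": -1,"dx": -3,"dy": -1.8,"dz": 0,"spin": 8},
  {"jaw": -1,"dx": -7,"dy": -4.3,"dz": 0,"spin": 16},
  {"jaw": -1,"dx": -11,"dy": -6.8,"dz": 0,"spin": 24},
  {"jaw": -1,"dx": -15,"dy": -9.2,"dz": 0,"spin": 32},
  {"jaw": -1,"dx": -19,"dy": -11.7,"dz": 0,"spin": 40},
])

```text
time: 18.1
tool_pos: [0.4815, -0.2705, 0.1584]
tool_rot: [0.912, 0.409, 0.0, 0.0]
wrist_force: [0.2, -0.4, -1.9]
width: 0.0345
grip_force: 80.1
```

>>> step_arm([
  {"jaw": -1,"dx": 0,"dy": 0,"dz": 0,"spin": 8},
  {"jaw": -1,"dx": 0,"dy": 0,"dz": 0,"spin": 16},
  {"jaw": -1,"dx": 0,"dy": 0,"dz": 0,"spin": 24},
  {"jaw": -1,"dx": 0,"dy": 0,"dz": 0,"spin": 32},
  {"jaw": -1,"dx": 0,"dy": 0,"dz": 0,"spin": 40},
])

```text
time: 18.6
tool_pos: [0.4824, -0.2692, 0.1582]
tool_rot: [0.997, 0.072, 0.0, -0.0]
wrist_force: [-0.3, 0.7, -0.3]
width: 0.0347
grip_force: 80.1
```

>>> step_arm([
  {"jaw": -1,"dx": 0,"dy": 0,"dz": 0,"spin": 2.8},
  {"jaw": -1,"dx": 0,"dy": 0,"dz": 0,"spin": 2.8},
  {"jaw": -1,"dx": 0,"dy": 0,"dz": 0,"spin": 2.8},
])

```text
time: 18.9
tool_pos: [0.4825, -0.2691, 0.1582]
tool_rot: [0.999, 0.052, 0.0, -0.0]
wrist_force: [0.2, -0.0, -0.3]
width: 0.0347
grip_force: 80.1
```

```bash
python3 -c "
from m2 import *
plan((.4769,-.278,.022),-84.2)
stick(None,.188)"
```

```text
t18.9 pos [ 0.4825 -0.2691  0.1582] close -84.1 j7 -0.46 dx,dy,dz [-0.65  0.83 13.62] spin 0.11935274398692286 w 0.0347
25589
((517.6671752929688, -265.5556640625), (121.96753692626953, 33.49475860595703), 6.135276794433594) medz 0.18417781247471912 [ 0.45682033 -0.2880443   0.188     ] [ 0.5791744  -0.24844127  0.188     ]
```

>>> step_arm([
  {"jaw": -1,"dx": -0.6,"dy": 0.8,"dz": 4,"spin": 0},
  {"jaw": -1,"dx": -0.6,"dy": 0.8,"dz": 8.5,"spin": 0},
  {"jaw": -1,"dx": -0.6,"dy": 0.8,"dz": 11.5,"spin": 0},
  {"jaw": -1,"dx": -0.6,"dy": 0.8,"dz": 13,"spin": 0},
  {"jaw": -1,"dx": -0.6,"dy": 0.8,"dz": 13.3,"spin": 0},
])

```text
time: 19.45
tool_pos: [0.4765, -0.2776, 0.0236]
tool_rot: [0.999, 0.051, -0.001, -0.001]
wrist_force: [0.0, 0.6, -0.9]
width: 0.0348
grip_force: 80.2
```

>>> step_arm([
  {"jaw": -1,"dx": 0,"dy": 0,"dz": 0.1,"spin": 0},
  {"jaw": -1,"dx": 0,"dy": 0,"dz": 0.2,"spin": 0},
  {"jaw": -1,"dx": 0,"dy": 0,"dz": 0.2,"spin": 0},
])

```text
time: 19.75
tool_pos: [0.4779, -0.2779, 0.0242]
tool_rot: [0.999, 0.051, 0.001, 0.0]
wrist_force: [0.7, 0.4, -1.9]
width: 0.0349
grip_force: 80.2
```

>>> step_arm([
  {"jaw": -1,"dx": 0,"dy": 0,"dz": 0.1,"spin": 0},
  {"jaw": -1,"dx": 0,"dy": 0,"dz": 0.15,"spin": 0},
  {"jaw": 1,"dx": 0,"dy": 0,"dz": 0.15,"spin": 0},
  {"jaw": 1,"dx": 0,"dy": 0,"dz": 0.15,"spin": 0},
  {"jaw": 1,"dx": 0,"dy": 0,"dz": 0.15,"spin": 0},
])

```text
time: 20.25
tool_pos: [0.4774, -0.2777, 0.0219]
tool_rot: [0.999, 0.051, 0.0, 0.0]
wrist_force: [0.8, -0.2, -0.4]
width: 0.0765
grip_force: 0.0
```

>>> step_arm([
  {"jaw": 1,"dx": 0,"dy": 0,"dz": 0,"spin": 0},
  {"jaw": 1,"dx": 0,"dy": 0,"dz": 0,"spin": 0},
  {"jaw": 1,"dx": 0,"dy": 0,"dz": -3,"spin": 0},
  {"jaw": 1,"dx": 0,"dy": 0,"dz": -7,"spin": 0},
  {"jaw": 1,"dx": 0,"dy": 0,"dz": -11,"spin": 0},
])

```text
time: 20.75
tool_pos: [0.4767, -0.2777, 0.1326]
tool_rot: [0.999, 0.05, -0.001, -0.0]
wrist_force: [0.4, 0.2, -0.2]
width: 0.085
grip_force: 0.0
```

>>> step_arm([
  {"jaw": 1,"dx": 0,"dy": 0,"dz": -3,"spin": 0},
  {"jaw": 1,"dx": 0,"dy": 0,"dz": -3,"spin": 0},
  {"jaw": 1,"dx": 0,"dy": 0,"dz": -3,"spin": 0},
])

```text
time: 21.05
tool_pos: [0.4777, -0.2774, 0.1621]
tool_rot: [0.999, 0.051, 0.001, 0.0]
wrist_force: [-0.2, 0.2, -0.9]
width: 0.0855
grip_force: 0.0
```

```bash
python3 - <<'E'
from m2 import *
im,d,m,P,q=stick('w6.png',.050)
a=np.radians(5.8); o=np.array([.5455,-.2715,0])
L=q-o; u=L[:,0]*np.cos(a)+L[:,1]*np.sin(a); v=-L[:,0]*np.sin(a)+L[:,1]*np.cos(a)
print('u',u.min(),u.max(),'v',v.min(),v.max())
for x in np.arange(-.1,.11,.02):
    k=abs(u-x)<.003
    if k.sum()>3: print('%.2f'%x,v[k].min(),v[k].max())
w=P[...,2]; plan((.48,-.278,.16)); print(bot.state()['wrist_force'])
im,d,m=shot('scene','end.png')
E
python3 m4.py e6.png
```

```text
7064
((528.7837524414062, -272.8216552734375), (160.74415588378906, 34.775482177734375), 6.040867805480957) medz 0.049048267717132304 [ 0.4475121  -0.29814728  0.05      ] [ 0.60958111 -0.25579411  0.05      ]
u -0.09709087684029617 0.06359928249090108 v -0.01733413199851755 0.017591316070431053
-0.10 -0.013603476556759798 0.013794875325598775
-0.08 -0.017140481496647493 0.01737552705420775
-0.06 -0.01676476317070295 0.01706316275521652
-0.04 -0.017110783622592527 0.017471992187327996
-0.02 -0.008253972271378477 0.008681213922868088
0.00 -0.008045932045477041 0.009226283315909781
0.02 -0.007832946463819004 0.009061996025234647
0.04 -0.008263009050376642 0.009533610963552343
0.06 -0.008061532122929482 0.009385923849623841
t21.1 pos [ 0.4773 -0.2772  0.1613] close -84.2 j7 -0.43 dx,dy,dz [0.26 0.11 0.13] spin None w 0.0858
[-0.22524301 -0.77831203 -0.50350065]
t21.1 pos [ 0.477  -0.2772  0.1609] close -84.2 j7 -0.43 dx,dy,dz [ 16.67 -33.19  14.2 ] spin -82.97832089213756 w 0.0853
[-0.23253368 -0.55005054 -0.21388026] 0.08530810020868133
cell top pts 354 [0.1119 0.1502 0.1888]
```

View pics/end.png

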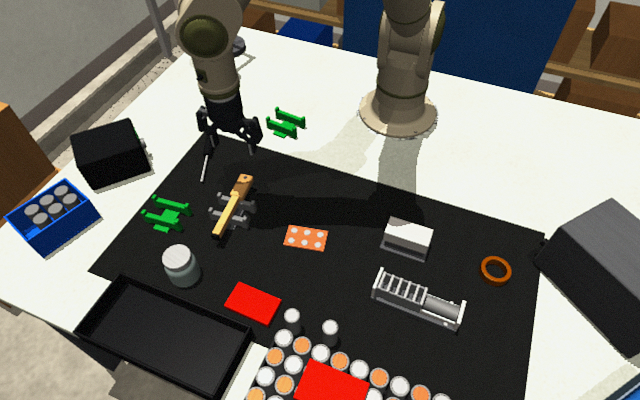

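The final view shows the stick lying across the grey rest at (233,208), level and centred. The cell is at the channel's end (440,308), the bystanders have not moved, and the gripper is clear. Handing in.

```bash
python3 -c "
from plant import bot
print(bot.finish_job())"
```

```text
the job is handed in; nothing more can be done
None
```

I handed the job in at about 21 s of the 69 s allowed: the cell is seated against the end stop, the stick lies level and let go across the grey rest, and the bystanders look unmoved in the final picture; the system returned no verdict.

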